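# Push the ferrule tray home in the crimping corner

### The job

Push the red tray of three steel ferrules along the bench until it sits home in the inside corner of the aluminium stop, square and with no gap against both the long bar and the short bar, on the yellow outline. Only push it: do not lift it or the ferrules, keep the ferrules standing in it, and leave the brass ferrule, the tin and the adaptor where they are. Finish with the robot clear of everything.

Things in the scene. Friction and masses are not known exactly. Their poses are not given: they have to be found in the camera images.
- stop: Fixed aluminium L-shaped stop, bars 14 mm wide, 22 mm high. Origin: its inside corner at bench level; z up. Long bar's inner face: plane x = 0, from y = 0 to -380 mm, bar on the +x side (away from the robot). Short bar's inner face: plane y = 0, from x = 0 to -110 mm, bar on the +y side. The tray goes in the x < 0, y < 0 quarter, on bare bench.
- home (a point): Centre of the flat painted yellow outline (100 x 120 mm) in the inside corner of the stop, at bench level, at x = -50, y = -60 mm in the stop's frame, axes parallel to the stop's. The tray's origin lies here, with the tray's x along this x, when it is home against both bars.
- tray: Red open plastic tray, 100 mm along its x, 120 mm along its y, 25 mm high, walls and floor 5 mm; 0.5 to 0.8 kg with its ferrules, drags 2 to 6 N on the bench. Origin: centre of its underside, z up. It starts on the robot's side of the long bar and to the -y side of home, turned up to 0.35 rad from square with the stop, with 40 mm of free bench around it.
- ferrule0: Steel ferrule (cylinder) standing loose in the tray, 32 mm diameter, 50 mm high, its top 55 mm above the bench; origin at the centre of its underside, z up along its axis. The three stand in a row along the tray's y.
- ferrule1: Steel ferrule (cylinder) standing loose in the tray, 32 mm diameter, 50 mm high, its top 55 mm above the bench; origin at the centre of its underside, z up along its axis. The three stand in a row along the tray's y.
- ferrule2: Steel ferrule (cylinder) standing loose in the tray, 32 mm diameter, 50 mm high, its top 55 mm above the bench; origin at the centre of its underside, z up along its axis. The three stand in a row along the tray's y.
- brass_ferrule: Bystander: brass ferrule standing on the bench, 42 mm diameter, 55 mm high; origin at the centre of its underside.
- tin: Bystander: small round tin standing on the bench, 54 mm diameter, 60 mm high; origin at the centre of its underside.
- adaptor: Bystander: steel hexagon hose adaptor standing on the bench, 46 mm across corners, 52 mm high; origin at the centre of its underside. The bystanders stand outside the corner, one beyond the long bar, one beyond the short bar, one past the short bar's near end, in any order.
There are look-alikes about, which are no part of the job. Of the things that look like the tray, take the one that is farthest from the robot's base at the start.

How it is judged:
By the outcome, as a careful person would: the job done as asked, in the order asked, and still so for the second after the job is handed in, with the robot touching nothing.
It also fails if it takes over 48 s, if anything falls off the work surface, if the arm or the gripper's body presses on something with over 40 N, if the wrist force passes 120 N, or if a joint passes its speed limit or range.

### The arm

A 6-joint arm with a two-finger parallel gripper is mounted at the origin on the work surface. World frame = base frame: x ahead of the robot, y to its left, z up, the work surface at z = 0. Lengths are in mm, angles in rad, forces in N, time in s.
With the tool pointing down it reaches from about 400 to 925 mm from the base axis. Payload 12.5 kg.
Tool frame: the origin (TCP) lies at the very end of the fingers, on their centre line; the grasp point (between the pads) lies 19 mm behind it; y points along the fingers, z is the direction in which the jaws open and shut, and the axes are right-handed (so a half turn about y gives the same grasp; the last joint's range is limited). The gripper opens to 95 mm and grips with 3 to 60 N. Pads are 20 mm wide; open, the fingers measure 119 mm over their backs; the gripper's body (75 mm by 180 mm) begins 59 mm behind the grasp point.
Start: joints at [1.165, 0.491, 1.559, -0, 1.092, -0.106], TCP at [184.564, 597.146, 214.661] pointing down, gripper open.
Joint ranges: [-3.1, 3.1], [-0.84, 2.19], [0.05, 2.79], [-1.13, 4.28], [0.06, 2.93], [-2.69, 2.69]. Speed limits (rad/s): [2.22, 2.22, 2.79, 3.14, 3.14, 3.14].

### API

Orientations are given as [roll, pitch, yaw] about the fixed x, y, z axes, in that order (R = Rz(yaw) Ry(pitch) Rx(roll)).
In Python, from cell import env, optics gives the robot as it stands.
- The arm moves only by the tool drive_tool, never from a script. Its argument "steps" is a list of rows, each an object with "slide": the shift along the tool's x, y, z in m, a list of three; "dr": the turn, a rotation vector about the tool's x, y, z in rad, a list of three; "fingers": the finger opening in m, from 0 to 0.0951. A call has 1 to 5 rows; each row is the pose to reach, as a shift and turn from the pose commanded when the call began, along the tool's axes at that moment; what a row does not reach only later rows make up. A row lasts 1/12 s, in which the tool goes at most 41.7 mm and 7.16 degrees, less where a joint would pass 70% of its speed; a pose out of reach is approached as far as the arm can. A call with a gripper value outside its range is refused whole. The fingers move at their own pace and stop on an object; the grip force is fixed at half the most. Time passes only in rows, so rows that repeat a pose let the fingers close. It gives the time, the measured TCP pose, the force and the opening at its end, in the units of the state.
- env.state(): the state, without advancing time (a new reading comes with each control period).
- optics.read_camera(name): name is "scene" or "top"; returns the picture (400x640x3 uint8, red, green, blue); there is no depth.
- optics.camera_model(name): a dict with "mtx" (3x3 intrinsics, pixels), "R" (3x3) and "t" (3): a world point X has camera coordinates R X + t. Camera axes: x right, y down, z forward; pixel columns grow to the right and rows downward; lengths in mm; the calibration is good to about 2 mm. A picture is of the moment at which its call begins. camera_model takes no time and is no camera call.
- env.job_done(): hands the job in, once; it reports no verdict.
The state is a dict: "t": time; "joints": joint angles; "qvel": joint speeds; "tau": joint torques, N m; "eef_pos": TCP position; "tcp_rot": TCP orientation; "ft_force": force on the tool from outside, world axes, zero at the start; "moment": the same for the moment, N m; "opening": opening from 0.0 (shut) to 1.0 (fully open).
Only numpy, scipy, OpenCV 4.12 (cv2) and the standard library are available. Lean on these libraries where they do the work, as an engineer would, in place of code of your own. Each camera call takes 0.05 s, during which the arm holds its last target.

## Working session

There is one attempt and no reset: what is moved stays moved. The work goes in short steps, Python scripts to look and compute and a tool call to move; the robot and the scene stay as the last step left them, time stands still between calls to the robot, and variables do not carry over. Pictures are saved under pics/ and viewed, and the job is handed in when it is done.

Besides the shell and the picture viewer there is one more tool, called after "Call:" as name(argument=value, ...) on one line, values as JSON. drive_tool: Moves the arm, as the interface text tells. Its arguments: {"type":"object","properties":{"steps":{"type":"array","items":{"type":"object","properties":{"slide":{"type":"array","items":{"type":"number"}},"dr":{"type":"array","items":{"type":"number"}},"fingers":{"type":"number"}}}}},"required":["steps"]}

```bash
mkdir -p pics; ls
python3 - <<'E'
from cell import env, optics
import cv2
print(env.state())
for n in("scene","top"):
    im=optics.read_camera(n); cv2.imwrite(f"pics/{n}0.png",im[:,:,::-1]); print(optics.camera_model(n))
E
```

```text
pics
{'t': 0.0, 'joints': array([ 1.16538132e+00,  4.91508324e-01,  1.55945008e+00, -6.49797910e-07,
        1.09167388e+00, -1.05612212e-01]), 'qvel': array([-7.49051858e-06, -2.00359426e-03, -5.27322360e-04,  1.43286651e-03,
        1.23671836e-03,  1.53250056e-03]), 'tau': array([-2.58788576e-03, -6.12648296e+01, -2.58173347e+01,  6.90807123e-02,
        4.82753059e-02, -7.06237824e-05]), 'eef_pos': array([184.47363633, 596.90601087, 214.09335557]), 'tcp_rot': array([-1.57183023e+00,  1.09020916e-04, -2.99802548e-01]), 'ft_force': array([ 0.17468385,  0.55174967, -0.3883854 ]), 'moment': array([0.02519054, 0.01851253, 0.01360461]), 'opening': 0.9984098752707883}
{'mtx': array([[475.48327562,   0.        , 317.55685416],
       [  0.        , 475.48327562, 208.49051597],
       [  0.        ,   0.        ,   1.        ]]), 'R': array([[-0.11434893,  0.99336092,  0.01258558],
       [ 0.62217824,  0.08148583, -0.77862334],
       [-0.77447954, -0.08120428, -0.62736537]]), 't': array([  56.21051288, -344.09751192, 1495.95451524])}
{'mtx': array([[364.67192409,   0.        , 319.51695195],
       [  0.        , 364.67192409, 204.52058572],
       [  0.        ,   0.        ,   1.        ]]), 'R': array([[ 0.01751607, -0.99923733, -0.03489914],
       [-0.99808496, -0.01540349, -0.05990953],
       [ 0.05932627,  0.03588168, -0.99759355]]), 't': array([ 39.43864005, 584.09727711, 875.11460259])}
```

View pics/scene0.png

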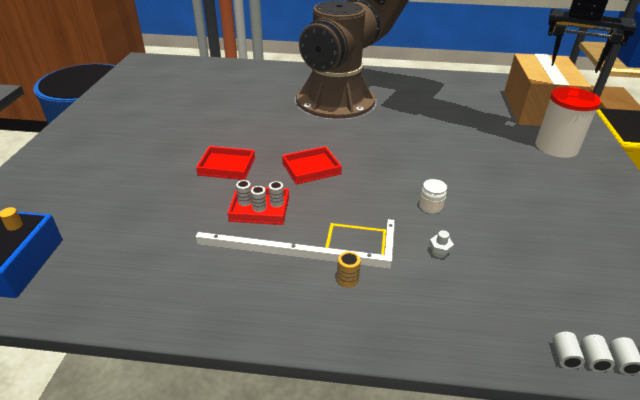

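View pics/top0.png

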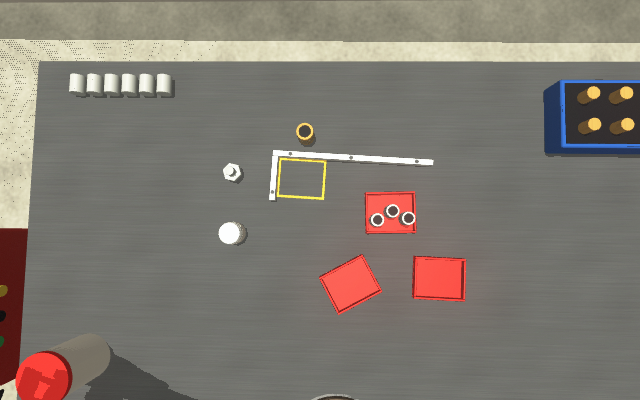

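Top view: the target tray, with three ferrules, is at about (390,213). The stop's corner is near (277,157), and the two empty look-alikes are lower in the picture. I'll enlarge it.

```bash
cat > h.py <<'E'
import numpy as np, cv2
from cell import env, optics
def ray(n,uv,z):
    m=optics.camera_model(n); R=m["R"];t=m["t"]
    d=R.T@np.linalg.solve(m["mtx"],np.array([uv[0],uv[1],1.])); c=-R.T@t
    return (c+d*(z-c[2])/d[2])[:2]
def proj(n,X):
    m=optics.camera_model(n); p=m["mtx"]@(m["R"]@np.asarray(X,float)+m["t"]); return p[:2]/p[2]
E
python3 - <<'E'
import cv2
a=cv2.imread("pics/top0.png")
cv2.imwrite("pics/c1.png",cv2.resize(a[140:245,260:445],None,fx=4.3,fy=4.3,interpolation=cv2.INTER_CUBIC))
cv2.imwrite("pics/c2.png",cv2.resize(a[185:240,355:425],None,fx=10,fy=10,interpolation=cv2.INTER_CUBIC))
E
```

```text
(no output)
```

View pics/c1.png

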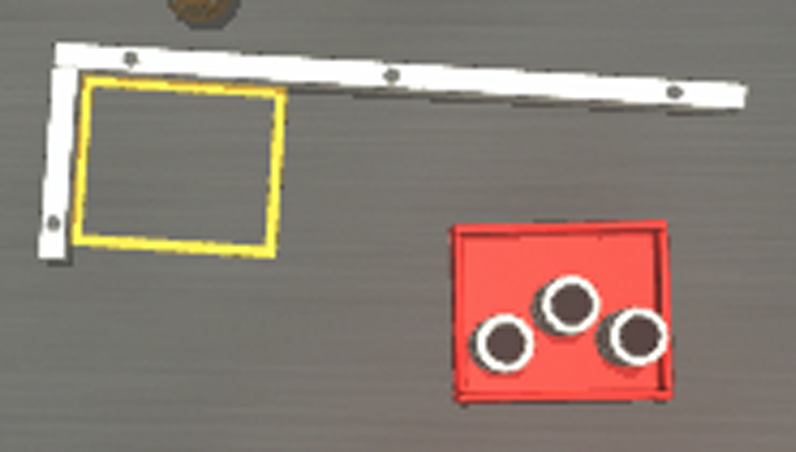

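View pics/c2.png

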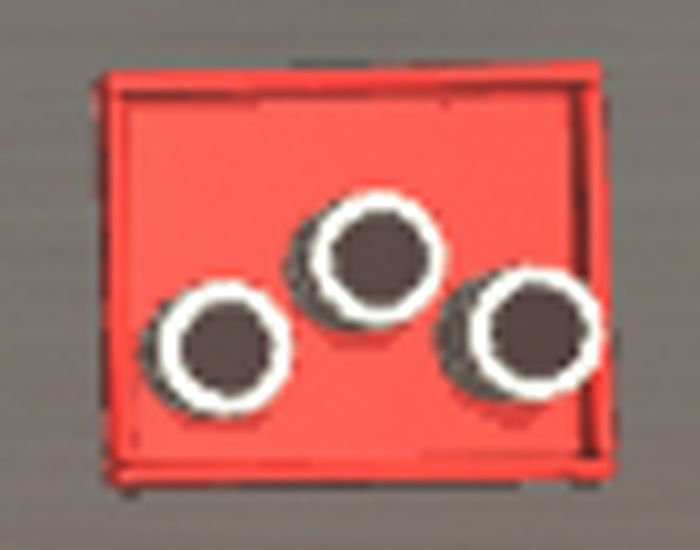

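```bash
cat > m.py <<'E'
from h import *
def rect(P): # TL(+x+y) TR(+x-y) BR BL ; fit centre and yaw
    P=np.array(P); c=P.mean(0)
    vx=(P[0]+P[1]-P[2]-P[3])/2; vy=(P[0]+P[3]-P[1]-P[2])/2
    return c,np.arctan2(vx[1],vx[0]),np.arctan2(-vy[0],vy[1]),np.hypot(*vx),np.hypot(*vy)
E
python3 - <<'E'
from m import *
f2=lambda x,y,z:ray("top",((x+.5)/10-.5+355,(y+.5)/10-.5+185),z)
f1=lambda x,y,z:ray("top",((x+.5)/4.3-.5+260,(y+.5)/4.3-.5+140),z)
print("tray",rect([f2(*p,25) for p in[(100,75),(600,65),(612,475),(110,482)]]))
print("home",rect([f1(*p,0) for p in[(80,75),(287,88),(276,258),(73,243)]]))
print("stop z22 corner,longend,shortend", f1(77,68,22),f1(745,108,22),f1(66,259,22))
a=f1(55,43,22);b=f1(745,85,22);print("outer long",a,b,np.hypot(*(a-b)),np.arctan2(*(a-b)))
for p in[(225,349),(378,258),(537,333)]: print("fer",f2(*p,55))
for p in[(232,172),(230,233),(305,131)]: print("by",ray("top",p,55))
print(ray("top",(350,284),0),ray("top",(439,278),0))
s=env.state();print(s['t'])
E
```

```text
tray (array([ 567.74738315, -121.66511188]), np.float64(0.03273523791563), np.float64(0.033233841653305105), np.float64(98.58843837133097), np.float64(120.12703374441853))
home (array([650.15947089,  97.00353025]), np.float64(-0.03243252329576578), np.float64(-0.055509951142578534), np.float64(99.55583596971265), np.float64(120.53781883357338))
stop z22 corner,longend,shortend [702.95198523 154.79008964] [ 684.18710528 -224.82569489] [592.92806102 158.40044233]
outer long [717.33275635 167.85552416] [ 697.29952959 -224.83769901] 393.20388819612606 0.05097076718966335
fer [548.40790207 -86.98926913]
fer [ 570.19530664 -122.28770601]
fer [ 553.33976517 -159.09340343]
by [655.5298041  257.59893936]
by [510.66432895 257.71543651]
by [755.9620898   85.38569469]
[389.7428167  -28.75417887] [ 409.21213879 -245.37739787]
0.1
```

```bash
cat > g.py <<'E'
import sys
from h import *
from scipy.spatial.transform import Rotation as Ro
# usage: g.py x y z yaw -> slide in tool axes (m) and dr y
s=env.state(); R=Ro.from_euler("xyz",s["tcp_rot"]); a=[float(v) for v in sys.argv[1:]]
d=R.inv().apply(np.array(a[:3])-s["eef_pos"]); G=Ro.from_euler("xyz",[-np.pi/2,0,a[3]])
print("slide",(d/1000).round(4),"dr",(R.inv()*G).as_rotvec().round(3),"dist",np.linalg.norm(d).round(1),"t",s["t"],s["eef_pos"].round(1),s["tcp_rot"].round(3),s["ft_force"].round(1))
E
python3 g.py 480 330 200 -1.62
```

```text
slide [ 0.3612  0.0143 -0.1677] dr [1.00e-03 1.32e+00 1.00e-03] dist 398.5 t 0.1 [184.5 596.9 214.1] [-1.572  0.    -0.3  ] [ 0.4 -0.4  0.1]
```

Call:
drive_tool(steps=[{"slide": [0.036,0,-0.017],"dr": [0,0.12,0],"fingers": 0.065},{"slide": [0.072,0,-0.034],"dr": [0,0.24,0],"fingers": 0.065},{"slide": [0.108,0,-0.051],"dr": [0,0.36,0],"fingers": 0.065},{"slide": [0.144,0,-0.068],"dr": [0,0.48,0],"fingers": 0.065},{"slide": [0.18,0,-0.085],"dr": [0,0.6,0],"fingers": 0.065}])

```text
t: 0.52
eef_pos: [332.3, 461.3, 214.4]
tcp_rot: [-1.571, -0.0, -0.905]
ft_force: [1.5, 0.8, 0.4]
opening: 0.715
```

```bash
python3 g.py 530 100 200 -1.62
```

```text
slide [ 0.4063  0.0145 -0.0676] dr [0.    0.715 0.   ] dist 412.1 t 0.5167 [332.3 461.3 214.4] [-1.571 -0.    -0.905] [1.5 0.8 0.4]
```

Call:
drive_tool(steps=[{"slide": [0.04,0,-0.007],"dr": [0,0.12,0],"fingers": 0.065},{"slide": [0.08,0,-0.014],"dr": [0,0.24,0],"fingers": 0.065},{"slide": [0.12,0,-0.021],"dr": [0,0.36,0],"fingers": 0.065},{"slide": [0.16,0,-0.028],"dr": [0,0.48,0],"fingers": 0.065},{"slide": [0.2,0,-0.035],"dr": [0,0.6,0],"fingers": 0.065}])

```text
t: 0.93
eef_pos: [428.8, 282.5, 214.5]
tcp_rot: [-1.571, -0.0, -1.506]
ft_force: [1.4, -0.1, 0.2]
opening: 0.681
```

```bash
python3 g.py 566 -215 150 -1.62
```

```text
slide [0.5054 0.0645 0.1045] dr [0.    0.114 0.   ] dist 520.1 t 0.9333 [428.8 282.5 214.5] [-1.571 -0.    -1.506] [ 1.4 -0.1  0.2]
```

Call:
drive_tool(steps=[{"slide": [0.04,0.0,0.008],"dr": [0,0.05,0],"fingers": 0.065},{"slide": [0.08,0,0.016],"dr": [0,0.114,0],"fingers": 0.065},{"slide": [0.12,0,0.025],"dr": [0,0.114,0],"fingers": 0.065},{"slide": [0.16,0,0.033],"dr": [0,0.114,0],"fingers": 0.065},{"slide": [0.2,0,0.041],"dr": [0,0.114,0],"fingers": 0.065}])

```text
t: 1.35
eef_pos: [483.5, 85.8, 214.6]
tcp_rot: [-1.571, 0.0, -1.614]
ft_force: [0.7, -0.4, 1.4]
opening: 0.682
```

```bash
python3 g.py 567 -215 150 -1.62
```

```text
slide [0.2969 0.0645 0.0964] dr [ 0.     0.006 -0.   ] dist 318.8 t 1.35 [483.5  85.8 214.6] [-1.571  0.    -1.614] [ 0.7 -0.4  1.4]
```

Call:
drive_tool(steps=[{"slide": [0.039,0.0,0.012],"dr": [0,0.006,0],"fingers": 0.065},{"slide": [0.078,0,0.024],"dr": [0,0.006,0],"fingers": 0.065},{"slide": [0.117,0,0.036],"dr": [0,0.006,0],"fingers": 0.065},{"slide": [0.156,0,0.048],"dr": [0,0.006,0],"fingers": 0.065},{"slide": [0.195,0,0.06],"dr": [0,0.006,0],"fingers": 0.065}])

```text
t: 1.77
eef_pos: [535.0, -111.7, 214.5]
tcp_rot: [-1.571, 0.0, -1.62]
ft_force: [0.5, 1.1, 0.9]
opening: 0.687
```

```bash
python3 g.py 567 -215 100 -1.62
```

```text
slide [0.1016 0.1145 0.0371] dr [ 0.  0. -0.] dist 157.5 t 1.7667 [ 535.  -111.7  214.5] [-1.571  0.    -1.62 ] [0.5 1.1 0.9]
```

Call:
drive_tool(steps=[{"slide": [0.036,0.0,0.012],"fingers": 0.065},{"slide": [0.072,0,0.024],"fingers": 0.065},{"slide": [0.1,0.02,0.036],"fingers": 0.065},{"slide": [0.102,0.06,0.037],"fingers": 0.065},{"slide": [0.102,0.09,0.037],"fingers": 0.065}])

```text
invalid input
```

```bash
python3 g.py 567 -215 10 -1.62
python3 - <<'E'
from h import *
im=optics.read_camera("top"); cv2.imwrite("pics/t1.png",cv2.resize(im[120:300,240:480,::-1],None,fx=3.3,fy=3.3,interpolation=cv2.INTER_CUBIC))
im=optics.read_camera("scene"); cv2.imwrite("pics/s1.png",im[:,:,::-1])
E
```

```text
slide [0.1016 0.2045 0.0371] dr [ 0.  0. -0.] dist 231.3 t 1.7667 [ 535.  -111.7  214.5] [-1.571  0.    -1.62 ] [0.5 1.1 0.9]
```

View pics/t1.png

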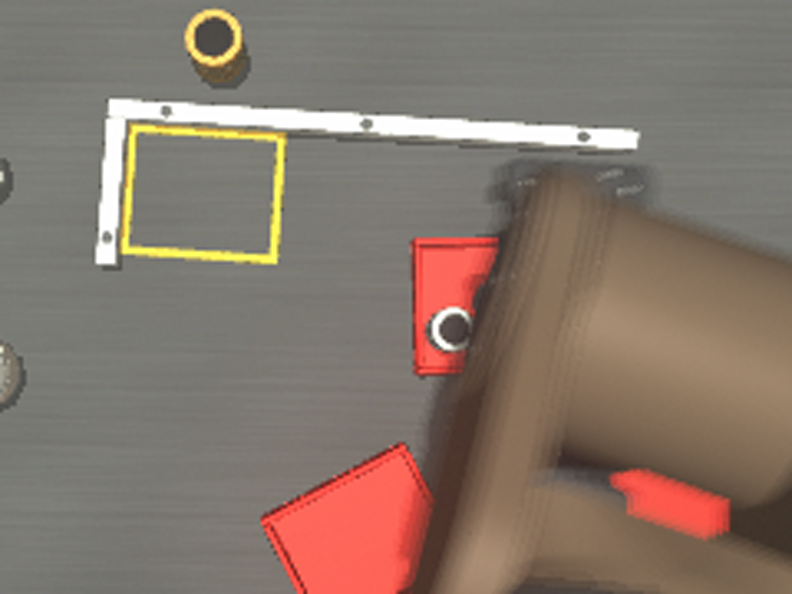

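View pics/s1.png

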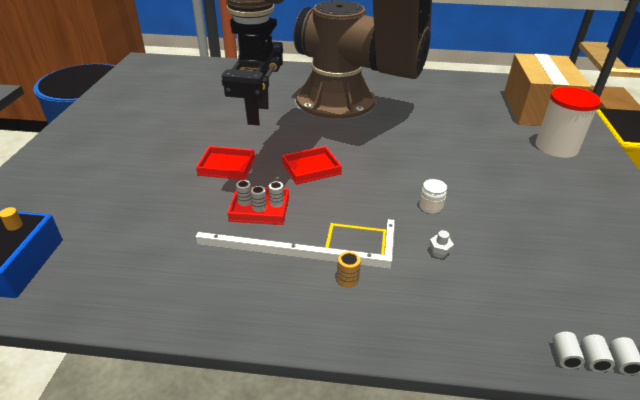

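The row was refused because "dr" was missing, so nothing moved. The pictures show the scene undisturbed, with the gripper above the tray.

Call:
drive_tool(steps=[{"slide": [0.036,0.0,0.012],"dr": [0,0,0],"fingers": 0.065},{"slide": [0.072,0,0.024],"dr": [0,0,0],"fingers": 0.065},{"slide": [0.1,0.02,0.036],"dr": [0,0,0],"fingers": 0.065},{"slide": [0.102,0.06,0.037],"dr": [0,0,0],"fingers": 0.065},{"slide": [0.102,0.09,0.037],"dr": [0,0,0],"fingers": 0.065}])

```text
t: 2.28
eef_pos: [566.8, -214.4, 122.5]
tcp_rot: [-1.571, 0.0, -1.622]
ft_force: [-0.4, 0.3, -1.4]
opening: 0.685
```

```bash
python3 g.py 567 -215 9 -1.62
python3 - <<'E'
from h import *
im=optics.read_camera("scene"); cv2.imwrite("pics/s2.png",cv2.resize(im[60:280,140:440,::-1],None,fx=2.6,fy=2.6,interpolation=cv2.INTER_CUBIC))
E
```

```text
slide [0.0006 0.1135 0.0002] dr [ 0.    -0.002 -0.   ] dist 113.5 t 2.2833 [ 566.8 -214.4  122.5] [-1.571  0.    -1.622] [-0.4  0.3 -1.4]
```

View pics/s2.png

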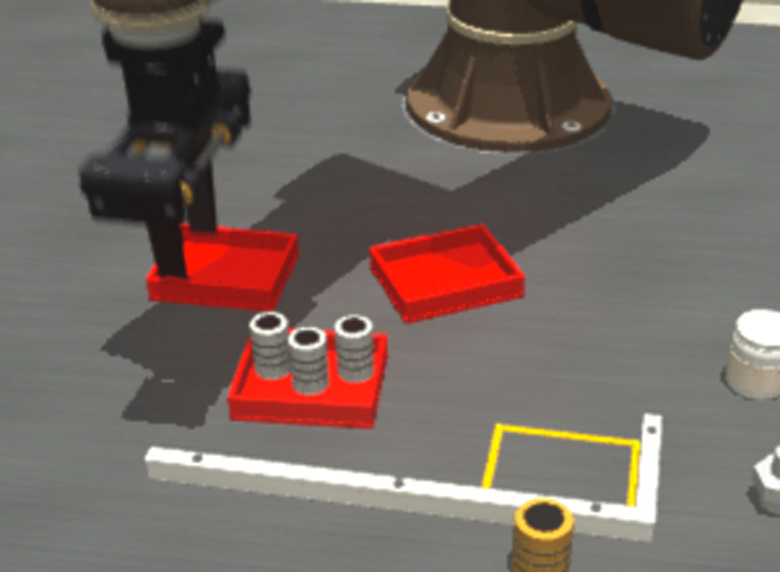

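Call:
drive_tool(steps=[{"slide": [0,0.035,0],"dr": [0,0,0],"fingers": 0.065},{"slide": [0,0.07,0],"dr": [0,0,0],"fingers": 0.065},{"slide": [0,0.1,0],"dr": [0,0,0],"fingers": 0.065},{"slide": [0,0.112,0],"dr": [0,0,0],"fingers": 0.065},{"slide": [0,0.113,0],"dr": [0,0,0],"fingers": 0.065}])

```text
t: 2.75
eef_pos: [566.2, -212.3, 9.9]
tcp_rot: [-1.574, 0.002, -1.619]
ft_force: [-0.4, -1.1, -0.1]
opening: 0.685
```

```bash
python3 g.py 567 -215 9 -1.62
python3 - <<'E'
from h import *
im=optics.read_camera("scene"); cv2.imwrite("pics/s3.png",cv2.resize(im[60:280,140:440,::-1],None,fx=2.6,fy=2.6,interpolation=cv2.INTER_CUBIC))
E
```

```text
slide [0.0027 0.0009 0.001 ] dr [ 0.004  0.001 -0.002] dist 3.0 t 2.75 [ 566.2 -212.3    9.9] [-1.574  0.002 -1.619] [-0.4 -1.1 -0.1]
```

View pics/s3.png

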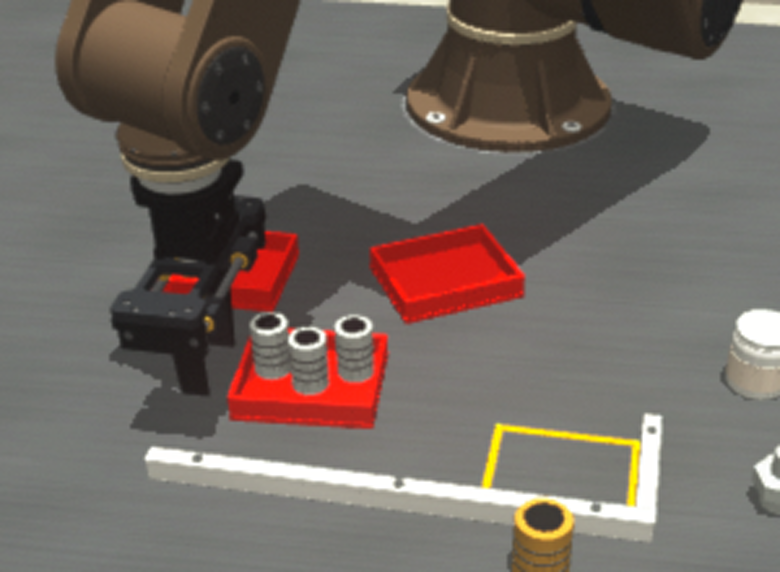

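Call:
drive_tool(steps=[{"slide": [-0.005,0,0],"dr": [0,0,0],"fingers": 0.065},{"slide": [-0.01,0,0],"dr": [0,0,0],"fingers": 0.065},{"slide": [-0.015,0,0],"dr": [0,0,0],"fingers": 0.065},{"slide": [-0.02,0,0],"dr": [0,0,0],"fingers": 0.065},{"slide": [-0.025,0,0],"dr": [0,0,0],"fingers": 0.065}])

```text
t: 3.22
eef_pos: [568.7, -188.6, 13.1]
tcp_rot: [-1.569, -0.002, -1.619]
ft_force: [-2.4, -6.7, 4.1]
opening: 0.684
```

Call:
drive_tool(steps=[{"slide": [-0.006,0,0],"dr": [0,0,0],"fingers": 0.065},{"slide": [-0.013,0,0],"dr": [0,0,0],"fingers": 0.065},{"slide": [-0.02,0,0],"dr": [0,0,0],"fingers": 0.065},{"slide": [-0.027,0,0],"dr": [0,0,0],"fingers": 0.065},{"slide": [-0.034,0,0],"dr": [0,0,0],"fingers": 0.065}])

```text
t: 3.63
eef_pos: [570.8, -154.7, 13.0]
tcp_rot: [-1.568, -0.002, -1.62]
ft_force: [-0.0, -7.1, 2.5]
opening: 0.687
```

```bash
python3 - <<'E'
from h import *
im=optics.read_camera("scene"); cv2.imwrite("pics/s4.png",cv2.resize(im[60:280,140:440,::-1],None,fx=2.6,fy=2.6,interpolation=cv2.INTER_CUBIC))
im=optics.read_camera("top"); cv2.imwrite("pics/t4.png",cv2.resize(im[120:300,240:480,::-1],None,fx=3.3,fy=3.3,interpolation=cv2.INTER_CUBIC))
E
python3 g.py 578 24 9 -1.62
```

```text
slide [-0.1778  0.0036 -0.001 ] dr [-0.002  0.001  0.001] dist 177.8 t 3.7333 [ 570.5 -153.6   12.7] [-1.569e+00 -1.000e-03 -1.619e+00] [-0.8 -0.6  0.1]
```

View pics/s4.png

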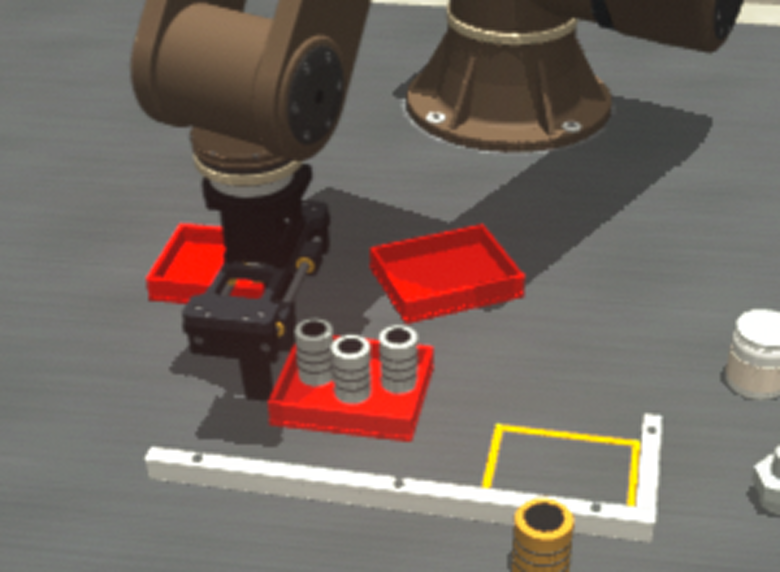

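View pics/t4.png

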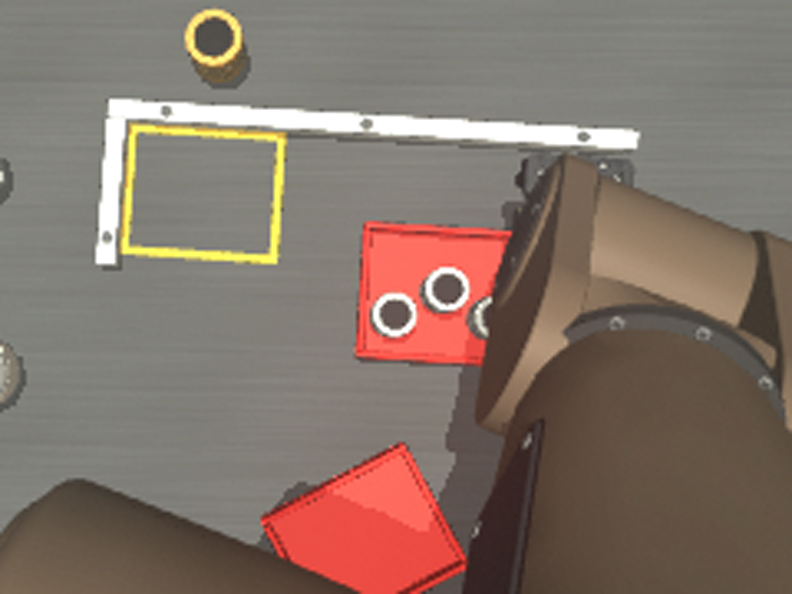

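The tray has turned square with the stop and the ferrules are standing. I'll keep pushing.

Call:
drive_tool(steps=[{"slide": [-0.006,0,0],"dr": [0,0,0],"fingers": 0.065},{"slide": [-0.014,0.001,0],"dr": [0,0,0],"fingers": 0.065},{"slide": [-0.022,0.001,0],"dr": [0,0,0],"fingers": 0.065},{"slide": [-0.03,0.002,0],"dr": [0,0,0],"fingers": 0.065},{"slide": [-0.038,0.002,0],"dr": [0,0,0],"fingers": 0.065}])

```text
t: 4.15
eef_pos: [572.7, -117.2, 10.8]
tcp_rot: [-1.568, -0.001, -1.62]
ft_force: [-0.2, -8.0, 4.8]
opening: 0.682
```

Call:
drive_tool(steps=[{"slide": [-0.008,0,0],"dr": [0,0,0],"fingers": 0.065},{"slide": [-0.016,0,0],"dr": [0,0,0],"fingers": 0.065},{"slide": [-0.024,0,0],"dr": [0,0,0],"fingers": 0.065},{"slide": [-0.032,0,0],"dr": [0,0,0],"fingers": 0.065},{"slide": [-0.04,0,0],"dr": [0,0,0],"fingers": 0.065}])

```text
t: 4.57
eef_pos: [574.5, -77.0, 10.7]
tcp_rot: [-1.568, -0.001, -1.62]
ft_force: [-0.3, -8.0, 5.6]
opening: 0.684
```

Call:
drive_tool(steps=[{"slide": [-0.008,0,0],"dr": [0,0,0],"fingers": 0.065},{"slide": [-0.016,0,0],"dr": [0,0,0],"fingers": 0.065},{"slide": [-0.024,0,0],"dr": [0,0,0],"fingers": 0.065},{"slide": [-0.032,0,0],"dr": [0,0,0],"fingers": 0.065},{"slide": [-0.04,0,0],"dr": [0,0,0],"fingers": 0.065}])

```text
t: 4.98
eef_pos: [576.5, -37.0, 10.7]
tcp_rot: [-1.568, -0.001, -1.62]
ft_force: [-0.0, -8.3, 7.0]
opening: 0.681
```

```bash
python3 - <<'E'
from h import *
im=optics.read_camera("scene"); cv2.imwrite("pics/s5.png",cv2.resize(im[140:280,220:440,::-1],None,fx=3.5,fy=3.5,interpolation=cv2.INTER_CUBIC))
im=optics.read_camera("top"); cv2.imwrite("pics/t5.png",cv2.resize(im[140:245,260:445,::-1],None,fx=4.3,fy=4.3,interpolation=cv2.INTER_CUBIC))
E
python3 g.py 578 24 9 -1.62
```

```text
slide [-0.0599  0.0012 -0.0008] dr [-0.001  0.001 -0.   ] dist 59.9 t 5.0833 [575.9 -35.8  10.2] [-1.57   0.    -1.619] [-0.2 -0.8 -1. ]
```

View pics/s5.png

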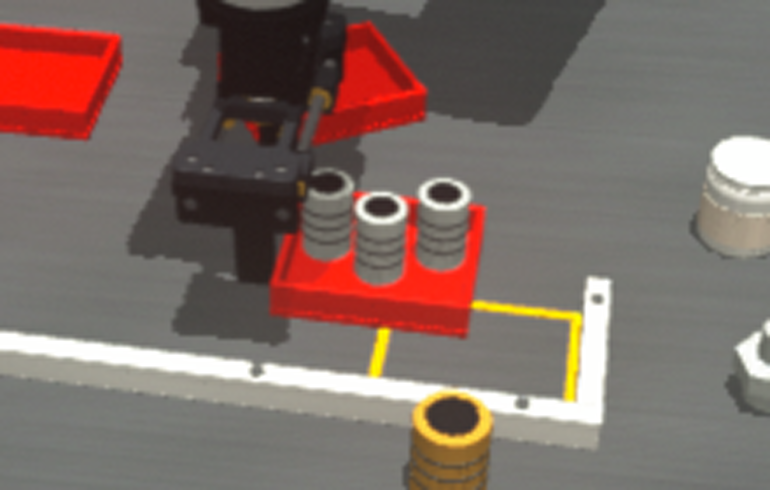

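View pics/t5.png

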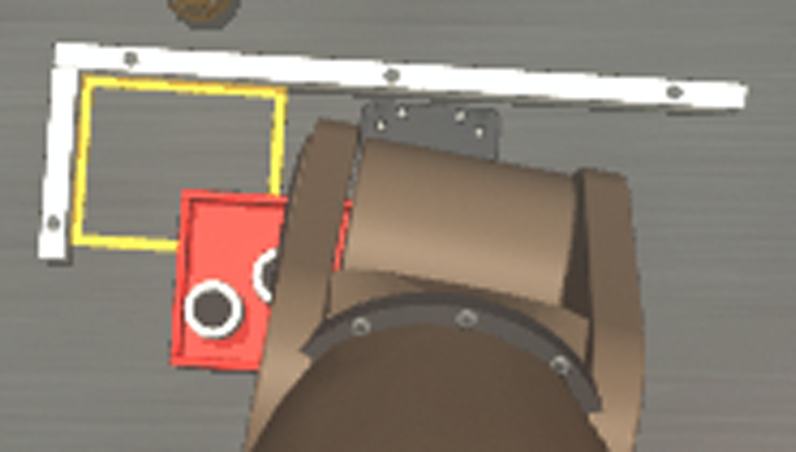

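Call:
drive_tool(steps=[{"slide": [-0.006,0,0],"dr": [0,0,0],"fingers": 0.065},{"slide": [-0.013,0.0,0],"dr": [0,0,0],"fingers": 0.065},{"slide": [-0.02,0.0,0],"dr": [0,0,0],"fingers": 0.065},{"slide": [-0.027,0.0,0],"dr": [0,0,0],"fingers": 0.065},{"slide": [-0.034,0.0,0],"dr": [0,0,0],"fingers": 0.065}])

```text
t: 5.5
eef_pos: [577.6, -3.2, 10.1]
tcp_rot: [-1.57, -0.001, -1.62]
ft_force: [-0.6, -7.2, 3.6]
opening: 0.684
```

Call:
drive_tool(steps=[{"slide": [-0.007,0,0],"dr": [0,0,0],"fingers": 0.065},{"slide": [-0.013,0,0],"dr": [0,0,0],"fingers": 0.065},{"slide": [-0.018,0,0],"dr": [0,0,0],"fingers": 0.065},{"slide": [-0.021,0,0],"dr": [0,0,0],"fingers": 0.065},{"slide": [-0.022,0,0],"dr": [0,0,0],"fingers": 0.065}])

```text
t: 5.92
eef_pos: [578.6, 19.0, 10.1]
tcp_rot: [-1.57, -0.0, -1.62]
ft_force: [-0.1, -6.5, 4.9]
opening: 0.686
```

```bash
python3 - <<'E'
from h import *
im=optics.read_camera("top"); cv2.imwrite("pics/t6.png",cv2.resize(im[140:245,260:445,::-1],None,fx=4.3,fy=4.3,interpolation=cv2.INTER_CUBIC))
E
python3 g.py 585 20 9 -1.62
```

```text
slide [-0.0012  0.0011  0.0063] dr [-0.001  0.     0.   ] dist 6.5 t 5.9667 [578.7  19.1  10.1] [-1.57 -0.   -1.62] [ 0.5 -3.   2.6]
```

View pics/t6.png

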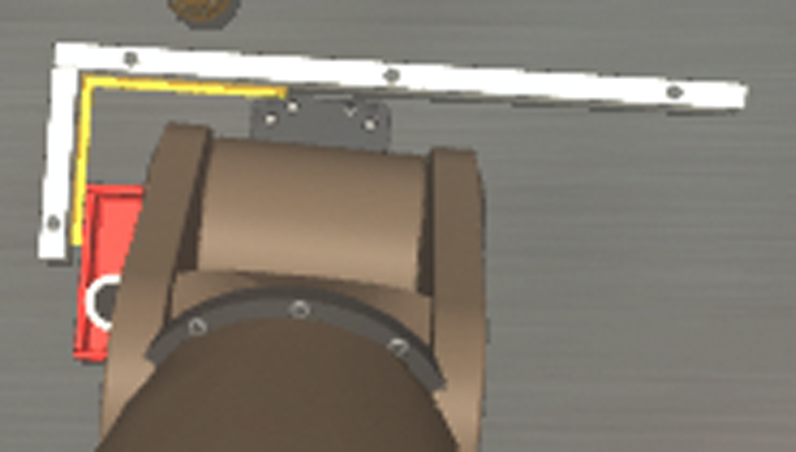

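Call:
drive_tool(steps=[{"slide": [0.008,0,0],"dr": [0,0,0],"fingers": 0.065},{"slide": [0.016,0,0],"dr": [0,0,0],"fingers": 0.065},{"slide": [0.02,-0.03,0],"dr": [0,0,0],"fingers": 0.065},{"slide": [0.02,-0.065,0],"dr": [0,0,0],"fingers": 0.06},{"slide": [0.02,-0.1,0],"dr": [0,0,0],"fingers": 0.06}])

```text
t: 6.38
eef_pos: [576.6, -1.6, 110.1]
tcp_rot: [-1.573, 0.0, -1.621]
ft_force: [0.2, -0.4, -0.6]
opening: 0.639
```

```bash
python3 g.py 498 94 120 -0.05
```

```text
slide [-0.0915 -0.0096 -0.0834] dr [ 0.002 -1.571 -0.002] dist 124.2 t 6.3833 [576.6  -1.6 110.1] [-1.573  0.    -1.621] [ 0.2 -0.4 -0.6]
```

Call:
drive_tool(steps=[{"slide": [-0.008,-0.01,-0.017],"dr": [0,-0.12,0],"fingers": 0.06},{"slide": [-0.016,-0.012,-0.034],"dr": [0,-0.24,0],"fingers": 0.06},{"slide": [-0.024,-0.012,-0.05],"dr": [0,-0.36,0],"fingers": 0.06},{"slide": [-0.032,-0.012,-0.067],"dr": [0,-0.48,0],"fingers": 0.06},{"slide": [-0.04,-0.012,-0.083],"dr": [0,-0.6,0],"fingers": 0.06}])

```text
t: 6.8
eef_pos: [495.4, 43.1, 121.7]
tcp_rot: [-1.571, 0.0, -1.015]
ft_force: [-0.2, -0.6, -0.0]
opening: 0.628
```

```bash
python3 g.py 498 94 120 -0.05
```

```text
slide [-0.0418  0.0017  0.0291] dr [-0.    -0.965 -0.   ] dist 51.0 t 6.8 [495.4  43.1 121.7] [-1.571  0.    -1.015] [-0.2 -0.6 -0. ]
```

Call:
drive_tool(steps=[{"slide": [-0.008,0,0.006],"dr": [0,-0.12,0],"fingers": 0.06},{"slide": [-0.016,0,0.012],"dr": [0,-0.24,0],"fingers": 0.06},{"slide": [-0.024,0,0.018],"dr": [0,-0.36,0],"fingers": 0.06},{"slide": [-0.032,0,0.024],"dr": [0,-0.48,0],"fingers": 0.06},{"slide": [-0.042,0,0.029],"dr": [0,-0.6,0],"fingers": 0.06}])

```text
t: 7.22
eef_pos: [499.3, 94.1, 121.6]
tcp_rot: [-1.571, 0.0, -0.415]
ft_force: [0.4, 0.1, -0.8]
opening: 0.633
```

Call:
drive_tool(steps=[{"slide": [0,0,0],"dr": [0,-0.12,0],"fingers": 0.06},{"slide": [0,0,0],"dr": [0,-0.24,0],"fingers": 0.06},{"slide": [0,0,0],"dr": [0,-0.36,0],"fingers": 0.06},{"slide": [0,0,0],"dr": [0,-0.36,0],"fingers": 0.06}])

```text
t: 7.55
eef_pos: [499.1, 93.9, 121.5]
tcp_rot: [-1.571, 0.0, -0.055]
ft_force: [-0.9, -0.7, -0.7]
opening: 0.633
```

```bash
python3 g.py 498 94 9 -0.05;python3 - <<'E'
from h import *
im=optics.read_camera("scene"); cv2.imwrite("pics/s7.png",cv2.resize(im[100:280,220:480,::-1],None,fx=3,fy=3,interpolation=cv2.INTER_CUBIC))
im=optics.read_camera("top"); cv2.imwrite("pics/t7.png",cv2.resize(im[140:245,260:445,::-1],None,fx=4.3,fy=4.3,interpolation=cv2.INTER_CUBIC))
E
```

```text
slide [-1.000e-03  1.125e-01  1.000e-04] dr [-0.    -0.005 -0.   ] dist 112.5 t 7.55 [499.1  93.9 121.5] [-1.571  0.    -0.055] [-0.9 -0.7 -0.7]
```

View pics/s7.png

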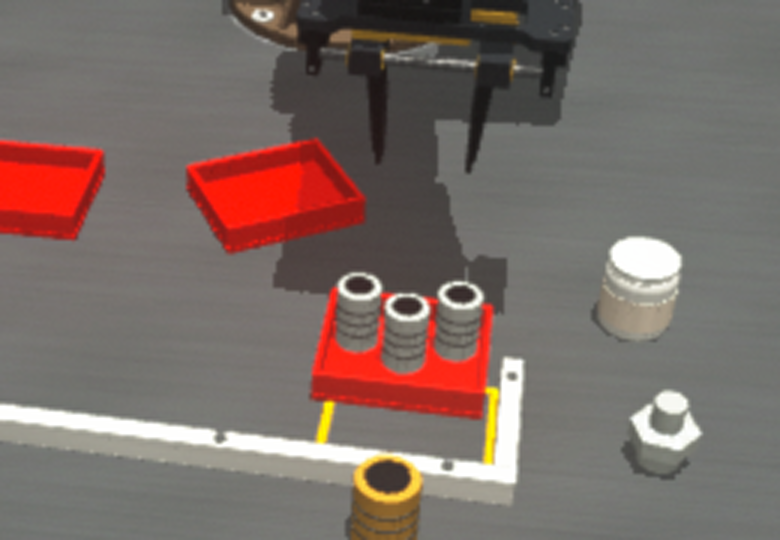

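View pics/t7.png

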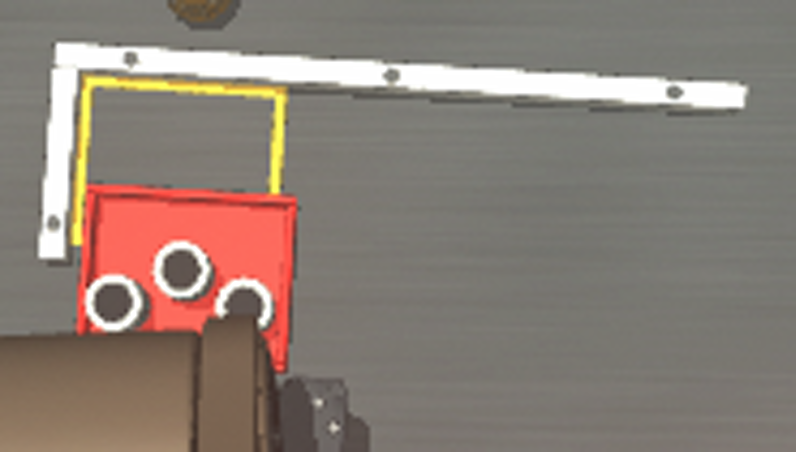

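Call:
drive_tool(steps=[{"slide": [-0.001,0.035,0],"dr": [0,0,0],"fingers": 0.06},{"slide": [-0.001,0.07,0],"dr": [0,0,0],"fingers": 0.06},{"slide": [-0.001,0.1,0],"dr": [0,0,0],"fingers": 0.06},{"slide": [-0.001,0.112,0],"dr": [0,0,0],"fingers": 0.06},{"slide": [-0.001,0.112,0],"dr": [0,0,0],"fingers": 0.06}])

```text
t: 8.07
eef_pos: [496.9, 94.1, 7.0]
tcp_rot: [-1.571, 0.005, -0.064]
ft_force: [-0.3, 0.0, 0.6]
opening: 0.632
```

Call:
drive_tool(steps=[{"slide": [0.005,0,0],"dr": [0,0,0],"fingers": 0.06},{"slide": [0.01,0,0],"dr": [0,0,0],"fingers": 0.06},{"slide": [0.015,0,0],"dr": [0,0,0],"fingers": 0.06},{"slide": [0.02,0,0],"dr": [0,0,0],"fingers": 0.06},{"slide": [0.025,0,0],"dr": [0,0,0],"fingers": 0.06}])

```text
t: 8.48
eef_pos: [523.8, 93.0, 10.5]
tcp_rot: [-1.571, -0.001, -0.06]
ft_force: [-5.4, 1.6, 4.0]
opening: 0.631
```

Call:
drive_tool(steps=[{"slide": [0.006,0,0],"dr": [0,0,0],"fingers": 0.06},{"slide": [0.012,0,0],"dr": [0,0,0],"fingers": 0.06},{"slide": [0.018,0,0],"dr": [0,0,0],"fingers": 0.06},{"slide": [0.024,0,0],"dr": [0,0,0],"fingers": 0.06},{"slide": [0.03,0,0],"dr": [0,0,0],"fingers": 0.06}])

```text
t: 8.9
eef_pos: [551.8, 91.3, 10.1]
tcp_rot: [-1.571, 0.004, -0.06]
ft_force: [-9.5, -0.2, 7.0]
opening: 0.634
```

```bash
python3 g.py 590 93 9 -0.05;python3 - <<'E'
from h import *
im=optics.read_camera("scene"); cv2.imwrite("pics/s8.png",cv2.resize(im[140:280,260:440,::-1],None,fx=4,fy=4,interpolation=cv2.INTER_CUBIC))
im=optics.read_camera("top"); cv2.imwrite("pics/t8.png",cv2.resize(im[140:245,260:445,::-1],None,fx=4.3,fy=4.3,interpolation=cv2.INTER_CUBIC))
E
```

```text
slide [0.0381 0.0009 0.004 ] dr [ 0.    -0.01  -0.004] dist 38.3 t 8.9 [551.8  91.3  10.1] [-1.571  0.004 -0.06 ] [-9.5 -0.2  7. ]
```

View pics/s8.png

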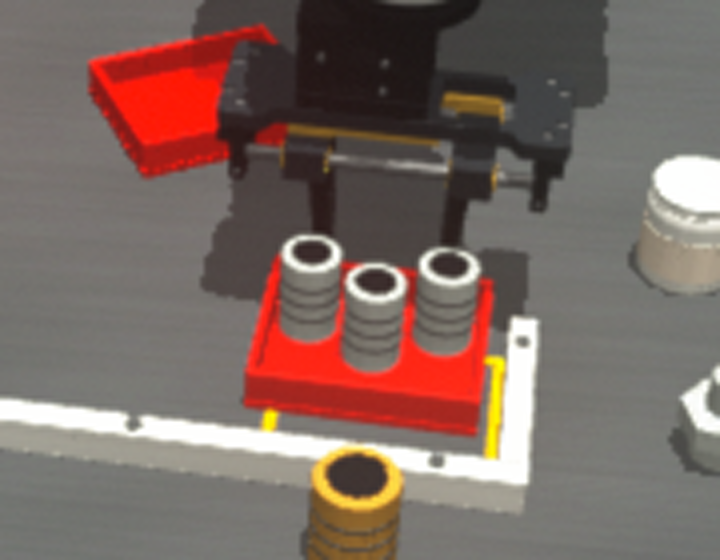

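View pics/t8.png

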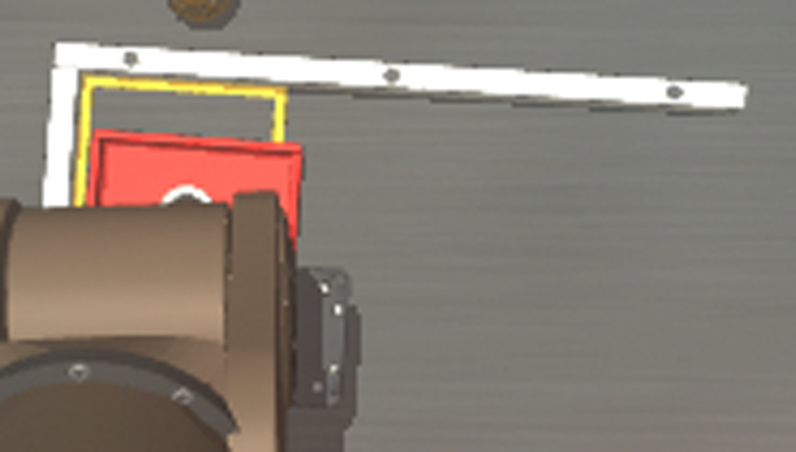

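Call:
drive_tool(steps=[{"slide": [0.006,0,0],"dr": [0,-0.003,0],"fingers": 0.06},{"slide": [0.013,0,0.001],"dr": [0,-0.006,0],"fingers": 0.06},{"slide": [0.019,0,0.001],"dr": [0,-0.01,0],"fingers": 0.06},{"slide": [0.025,0,0.001],"dr": [0,-0.01,0],"fingers": 0.06},{"slide": [0.03,0,0.001],"dr": [0,-0.01,0],"fingers": 0.06}])

```text
t: 9.42
eef_pos: [582.2, 90.5, 9.8]
tcp_rot: [-1.571, 0.002, -0.05]
ft_force: [-8.1, 0.7, 6.3]
opening: 0.633
```

Call:
drive_tool(steps=[{"slide": [0.002,0,0],"dr": [0,0,0],"fingers": 0.06},{"slide": [0.004,0,0],"dr": [0,0,0],"fingers": 0.06},{"slide": [0.006,0,0],"dr": [0,0,0],"fingers": 0.06}])

```text
t: 9.67
eef_pos: [587.9, 90.2, 9.8]
tcp_rot: [-1.571, 0.003, -0.05]
ft_force: [-8.8, 0.0, 6.0]
opening: 0.631
```

```bash
python3 g.py 590 93 9 -0.05;python3 - <<'E'
from h import *
im=optics.read_camera("scene"); cv2.imwrite("pics/s9.png",cv2.resize(im[140:280,260:440,::-1],None,fx=4,fy=4,interpolation=cv2.INTER_CUBIC))
im=optics.read_camera("top"); cv2.imwrite("pics/t9.png",cv2.resize(im[140:200,260:345,::-1],None,fx=9,fy=9,interpolation=cv2.INTER_CUBIC))
E
```

```text
slide [0.002  0.0008 0.0029] dr [ 0.     0.    -0.003] dist 3.6 t 9.6667 [587.9  90.2   9.8] [-1.571  0.003 -0.05 ] [-8.8  0.   6. ]
```

View pics/s9.png

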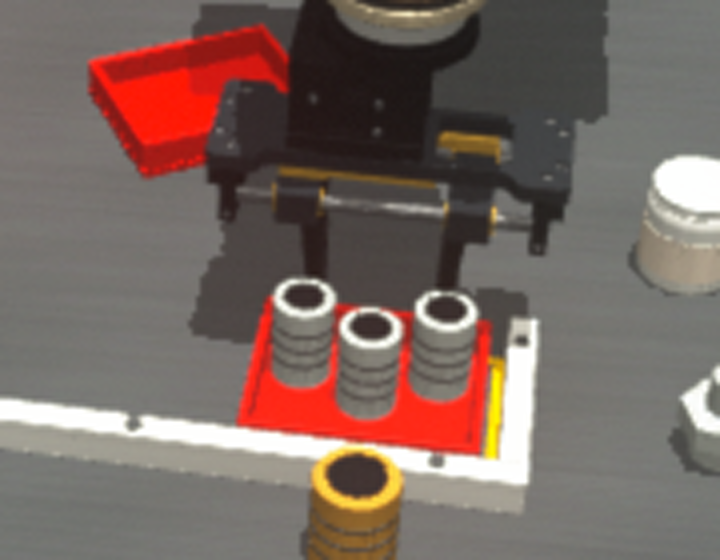

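View pics/t9.png

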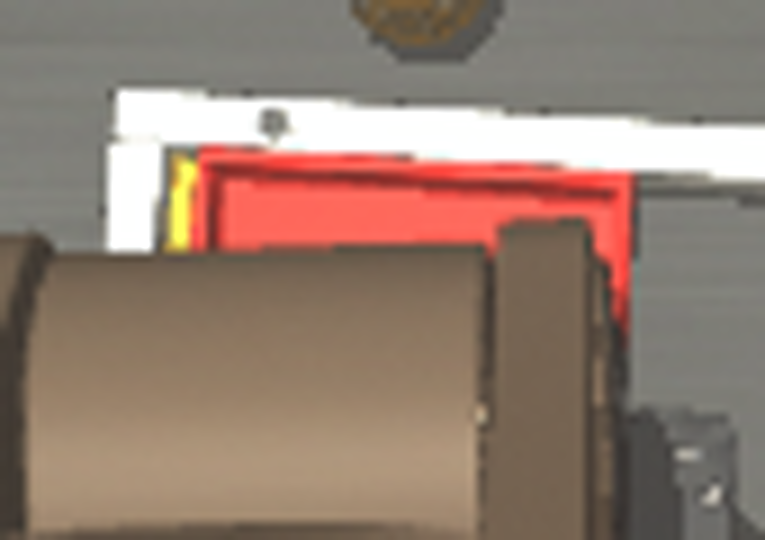

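Call:
drive_tool(steps=[{"slide": [0.001,0,0],"dr": [0,0,0],"fingers": 0.06},{"slide": [0.002,0,0],"dr": [0,0,0],"fingers": 0.06},{"slide": [0.002,0,0],"dr": [0,0,0],"fingers": 0.06}])

```text
t: 10.02
eef_pos: [588.9, 90.1, 9.8]
tcp_rot: [-1.571, 0.005, -0.05]
ft_force: [-11.8, 1.1, 8.5]
opening: 0.627
```

Call:
drive_tool(steps=[{"slide": [0.001,0,0],"dr": [0,0,0],"fingers": 0.06},{"slide": [0.002,0,0],"dr": [0,0,0],"fingers": 0.06},{"slide": [0.002,0,0],"dr": [0,0,0],"fingers": 0.06}])

```text
t: 10.27
eef_pos: [589.0, 90.1, 9.8]
tcp_rot: [-1.571, 0.009, -0.05]
ft_force: [-20.2, 0.4, 15.2]
opening: 0.631
```

Call:
drive_tool(steps=[{"slide": [-0.008,0,0],"dr": [0,0,0],"fingers": 0.06},{"slide": [-0.02,0,0],"dr": [0,0,0],"fingers": 0.06},{"slide": [-0.03,-0.03,0],"dr": [0,0,0],"fingers": 0.05},{"slide": [-0.03,-0.065,0],"dr": [0,0,0],"fingers": 0.05},{"slide": [-0.03,-0.105,0],"dr": [0,0,0],"fingers": 0.05}])

```text
t: 10.68
eef_pos: [562.2, 91.4, 115.0]
tcp_rot: [-1.571, 0.002, -0.05]
ft_force: [1.0, -0.2, -0.5]
opening: 0.539
```

```bash
python3 g.py 638 2 120 -1.62
```

```text
slide [ 0.0801 -0.0051 -0.0855] dr [ 2.00e-03  1.57e+00 -1.00e-03] dist 117.3 t 10.6833 [562.2  91.4 115. ] [-1.571  0.002 -0.05 ] [ 1.  -0.2 -0.5]
```

Call:
drive_tool(steps=[{"slide": [0.008,-0.005,-0.017],"dr": [0,0.12,0],"fingers": 0.05},{"slide": [0.016,-0.005,-0.034],"dr": [0,0.24,0],"fingers": 0.05},{"slide": [0.024,-0.005,-0.051],"dr": [0,0.36,0],"fingers": 0.05},{"slide": [0.032,-0.005,-0.068],"dr": [0,0.48,0],"fingers": 0.05},{"slide": [0.04,-0.005,-0.085],"dr": [0,0.6,0],"fingers": 0.05}])

```text
t: 11.1
eef_pos: [599.5, 3.6, 120.1]
tcp_rot: [-1.57, -0.002, -0.656]
ft_force: [-0.0, 0.2, 0.5]
opening: 0.53
```

```bash
python3 g.py 638 2 120 -1.62
```

```text
slide [0.0315 0.0002 0.0222] dr [-0.002  0.964  0.001] dist 38.5 t 11.1 [599.5   3.6 120.1] [-1.57  -0.002 -0.656] [-0.   0.2  0.5]
```

Call:
drive_tool(steps=[{"slide": [0.008,0,0.005],"dr": [0,0.12,0],"fingers": 0.05},{"slide": [0.016,0,0.01],"dr": [0,0.24,0],"fingers": 0.05},{"slide": [0.024,0,0.016],"dr": [0,0.36,0],"fingers": 0.05},{"slide": [0.0315,0,0.022],"dr": [0,0.48,0],"fingers": 0.05},{"slide": [0.0315,0,0.022],"dr": [0,0.6,0],"fingers": 0.05}])

```text
t: 11.52
eef_pos: [639.0, 2.8, 119.8]
tcp_rot: [-1.569, -0.001, -1.256]
ft_force: [0.2, 0.1, 0.3]
opening: 0.529
```

Call:
drive_tool(steps=[{"slide": [0,0,0],"dr": [0,0.12,0],"fingers": 0.05},{"slide": [0,0,0],"dr": [0,0.24,0],"fingers": 0.05},{"slide": [0,0,0],"dr": [0,0.362,0],"fingers": 0.05},{"slide": [0,0,0],"dr": [0,0.362,0],"fingers": 0.05}])

```text
t: 11.85
eef_pos: [637.6, 2.9, 119.8]
tcp_rot: [-1.57, 0.0, -1.618]
ft_force: [-0.2, 0.3, -0.5]
opening: 0.53
```

```bash
python3 g.py 638 2 10 -1.62;python3 - <<'E'
from h import *
im=optics.read_camera("scene"); cv2.imwrite("pics/s10.png",cv2.resize(im[140:280,260:440,::-1],None,fx=4,fy=4,interpolation=cv2.INTER_CUBIC))
im=optics.read_camera("top"); cv2.imwrite("pics/t10.png",cv2.resize(im[140:210,260:345,::-1],None,fx=8,fy=8,interpolation=cv2.INTER_CUBIC))
E
```

```text
slide [0.0009 0.1098 0.0003] dr [-0.001  0.002 -0.   ] dist 109.8 t 11.85 [637.6   2.9 119.8] [-1.57   0.    -1.618] [-0.2  0.3 -0.5]
```

View pics/s10.png

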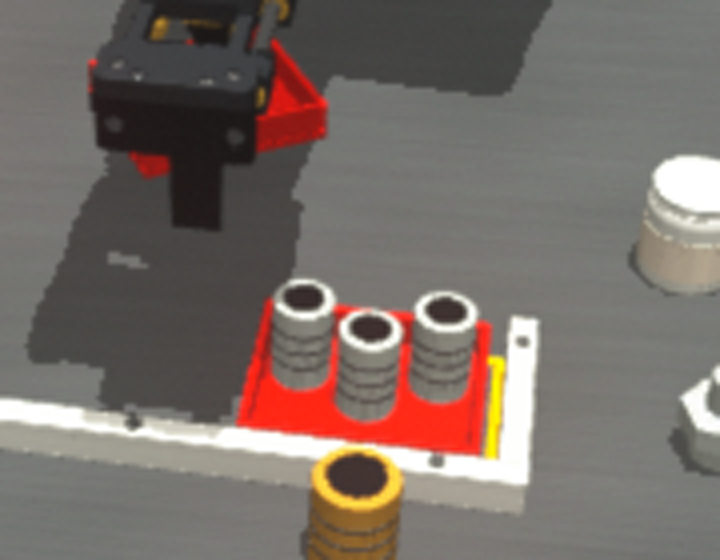

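View pics/t10.png

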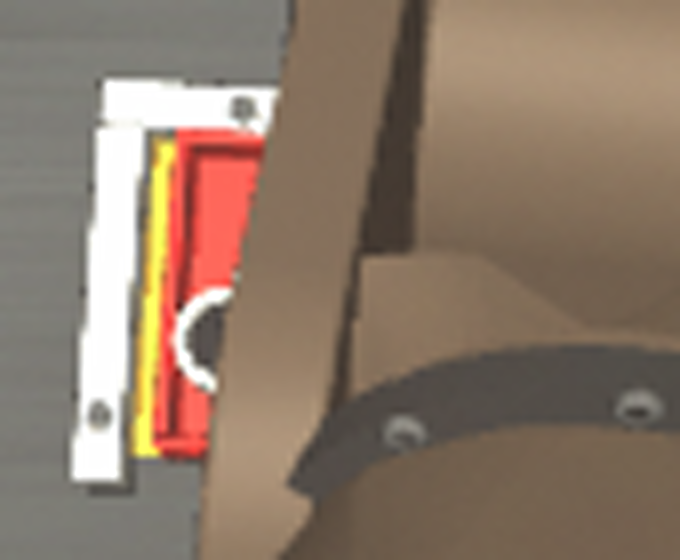

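Call:
drive_tool(steps=[{"slide": [0,0.035,0],"dr": [0,0,0],"fingers": 0.05},{"slide": [0,0.07,0],"dr": [0,0,0],"fingers": 0.05},{"slide": [0,0.098,0],"dr": [0,0,0],"fingers": 0.05},{"slide": [0,0.11,0],"dr": [0,0,0],"fingers": 0.05},{"slide": [0,0.11,0],"dr": [0,0,0],"fingers": 0.05}])

```text
t: 12.37
eef_pos: [636.1, 3.1, 7.2]
tcp_rot: [-1.575, 0.0, -1.609]
ft_force: [0.4, 0.2, 0.4]
opening: 0.528
```

Call:
drive_tool(steps=[{"slide": [-0.005,0,0],"dr": [0,0,0],"fingers": 0.05},{"slide": [-0.01,0,0],"dr": [0,0,0],"fingers": 0.05},{"slide": [-0.014,0,0],"dr": [0,0,0],"fingers": 0.05},{"slide": [-0.018,0,0],"dr": [0,0,0],"fingers": 0.05}])

```text
t: 12.7
eef_pos: [639.0, 21.0, 11.5]
tcp_rot: [-1.568, -0.001, -1.611]
ft_force: [-0.6, -7.1, 4.5]
opening: 0.523
```

```bash
python3 g.py 639 27 10 -1.62
```

```text
slide [-0.006   0.0015 -0.0003] dr [-0.003  0.009  0.001] dist 6.2 t 12.7 [639.   21.   11.5] [-1.568e+00 -1.000e-03 -1.611e+00] [-0.6 -7.1  4.5]
```

Call:
drive_tool(steps=[{"slide": [-0.002,0,0],"dr": [0,0.009,0],"fingers": 0.05},{"slide": [-0.004,0,0],"dr": [0,0.009,0],"fingers": 0.05},{"slide": [-0.005,0,0],"dr": [0,0.009,0],"fingers": 0.05}])

```text
t: 12.95
eef_pos: [639.0, 25.8, 11.4]
tcp_rot: [-1.568, -0.001, -1.62]
ft_force: [0.0, -6.6, 4.6]
opening: 0.526
```

Call:
drive_tool(steps=[{"slide": [-0.001,0,0],"dr": [0,0,0],"fingers": 0.05},{"slide": [-0.002,0,0],"dr": [0,0,0],"fingers": 0.05}])

```text
t: 13.12
eef_pos: [639.1, 26.8, 11.5]
tcp_rot: [-1.568, -0.002, -1.62]
ft_force: [-2.2, -18.9, 5.3]
opening: 0.525
```

Call:
drive_tool(steps=[{"slide": [-0.001,0,0],"dr": [0,0,0],"fingers": 0.05},{"slide": [-0.001,0,0],"dr": [0,0,0],"fingers": 0.05}])

```text
t: 13.28
eef_pos: [639.0, 26.8, 11.4]
tcp_rot: [-1.569, -0.003, -1.62]
ft_force: [-2.2, -18.9, 5.3]
opening: 0.528
```

```bash
python3 g.py 639 27 10 -1.62;python3 - <<'E'
from h import *
im=optics.read_camera("scene"); cv2.imwrite("pics/s11.png",cv2.resize(im[180:275,300:420,::-1],None,fx=6,fy=6,interpolation=cv2.INTER_CUBIC))
E
```

```text
slide [-0.0002  0.0014 -0.    ] dr [-0.002  0.     0.003] dist 1.4 t 13.2833 [639.   26.8  11.4] [-1.569 -0.003 -1.62 ] [ -2.2 -18.9   5.3]
```

View pics/s11.png

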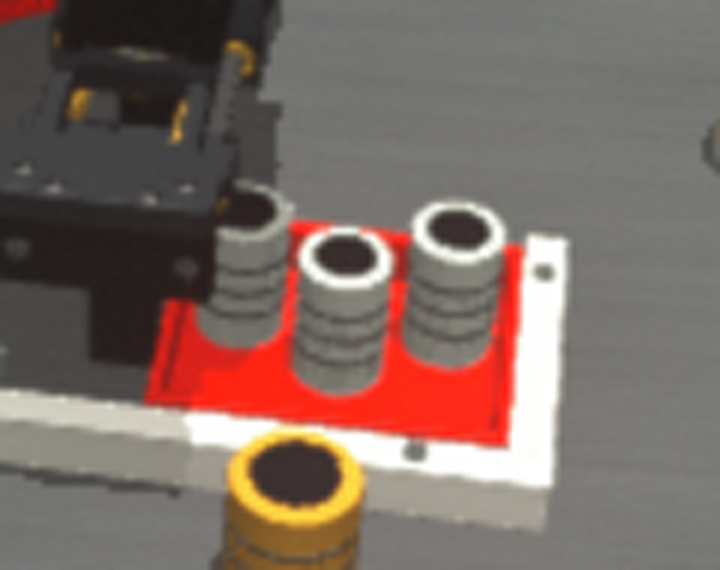

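Call:
drive_tool(steps=[{"slide": [0.008,0,0],"dr": [0,0,0],"fingers": 0.05},{"slide": [0.018,0,0],"dr": [0,0,0],"fingers": 0.05},{"slide": [0.022,-0.03,0],"dr": [0,0,0],"fingers": 0.04},{"slide": [0.022,-0.065,0],"dr": [0,0,0],"fingers": 0.04},{"slide": [0.022,-0.105,0],"dr": [0,0,0],"fingers": 0.04}])

```text
t: 13.75
eef_pos: [636.5, 6.7, 115.2]
tcp_rot: [-1.573, 0.0, -1.621]
ft_force: [0.3, -0.3, 1.3]
opening: 0.429
```

```bash
python3 g.py 568 98 120 -0.05
```

```text
slide [-0.0878 -0.0046 -0.073 ] dr [ 1.000e-03 -1.571e+00 -2.000e-03] dist 114.3 t 13.75 [636.5   6.7 115.2] [-1.573  0.    -1.621] [ 0.3 -0.3  1.3]
```

Call:
drive_tool(steps=[{"slide": [-0.008,-0.005,-0.015],"dr": [0,-0.12,0],"fingers": 0.04},{"slide": [-0.016,-0.005,-0.03],"dr": [0,-0.24,0],"fingers": 0.04},{"slide": [-0.024,-0.005,-0.045],"dr": [0,-0.36,0],"fingers": 0.04},{"slide": [-0.032,-0.005,-0.06],"dr": [0,-0.48,0],"fingers": 0.04},{"slide": [-0.044,-0.005,-0.073],"dr": [0,-0.6,0],"fingers": 0.04}])

```text
t: 14.17
eef_pos: [565.7, 54.6, 120.4]
tcp_rot: [-1.57, -0.0, -1.015]
ft_force: [0.9, -0.7, 1.1]
opening: 0.422
```

```bash
python3 g.py 568 98 120 -0.05
```

```text
slide [-0.0356  0.0004  0.0249] dr [-0.001 -0.965  0.001] dist 43.5 t 14.1667 [565.7  54.6 120.4] [-1.57  -0.    -1.015] [ 0.9 -0.7  1.1]
```

Call:
drive_tool(steps=[{"slide": [-0.008,0,0.006],"dr": [0,-0.12,0],"fingers": 0.04},{"slide": [-0.016,0,0.012],"dr": [0,-0.24,0],"fingers": 0.04},{"slide": [-0.026,0,0.018],"dr": [0,-0.36,0],"fingers": 0.04},{"slide": [-0.0356,0,0.025],"dr": [0,-0.48,0],"fingers": 0.04},{"slide": [-0.0356,0,0.025],"dr": [0,-0.6,0],"fingers": 0.04}])

```text
t: 14.58
eef_pos: [569.4, 99.6, 120.3]
tcp_rot: [-1.57, -0.001, -0.413]
ft_force: [-0.1, 0.2, -0.0]
opening: 0.423
```

Call:
drive_tool(steps=[{"slide": [0,0,0],"dr": [0,-0.12,0],"fingers": 0.04},{"slide": [0,0,0],"dr": [0,-0.24,0],"fingers": 0.04},{"slide": [0,0,0],"dr": [0,-0.365,0],"fingers": 0.04},{"slide": [0,0,0],"dr": [0,-0.365,0],"fingers": 0.04}])

```text
t: 14.92
eef_pos: [569.3, 98.1, 120.2]
tcp_rot: [-1.57, -0.001, -0.049]
ft_force: [0.9, -1.0, -0.9]
opening: 0.418
```

Call:
drive_tool(steps=[{"slide": [0,0.035,0],"dr": [0,0,0],"fingers": 0.04},{"slide": [0,0.07,0],"dr": [0,0,0],"fingers": 0.04},{"slide": [0,0.098,0],"dr": [0,0,0],"fingers": 0.04},{"slide": [0,0.11,0],"dr": [0,0,0],"fingers": 0.04},{"slide": [0,0.11,0],"dr": [0,0,0],"fingers": 0.04}])

```text
t: 15.33
eef_pos: [568.2, 97.9, 7.6]
tcp_rot: [-1.571, 0.004, -0.059]
ft_force: [-0.3, 0.5, 0.4]
opening: 0.422
```

Call:
drive_tool(steps=[{"slide": [0.005,0,0],"dr": [0,0,0],"fingers": 0.04},{"slide": [0.01,0,0],"dr": [0,0,0],"fingers": 0.04},{"slide": [0.014,0,0],"dr": [0,0,0],"fingers": 0.04},{"slide": [0.017,0,0],"dr": [0,0,0],"fingers": 0.04},{"slide": [0.019,0,0],"dr": [0,0,0],"fingers": 0.04}])

```text
t: 15.75
eef_pos: [589.0, 96.9, 10.7]
tcp_rot: [-1.571, -0.001, -0.056]
ft_force: [-6.7, 1.2, 5.9]
opening: 0.422
```

Call:
drive_tool(steps=[{"slide": [0.001,0,0],"dr": [0,0,0],"fingers": 0.04},{"slide": [0.002,0,0],"dr": [0,0,0],"fingers": 0.04},{"slide": [0.003,0,0],"dr": [0,0,0],"fingers": 0.04},{"slide": [0.003,0,0],"dr": [0,0,0],"fingers": 0.04}])

```text
t: 16.08
eef_pos: [589.2, 96.9, 9.8]
tcp_rot: [-1.571, 0.004, -0.055]
ft_force: [-9.6, 0.6, 7.9]
opening: 0.421
```

Call:
drive_tool(steps=[{"slide": [0.001,0,0],"dr": [0,0,0],"fingers": 0.04},{"slide": [0.002,0,0],"dr": [0,0,0],"fingers": 0.04},{"slide": [0.002,0,0],"dr": [0,0,0],"fingers": 0.04}])

```text
t: 16.33
eef_pos: [589.3, 96.9, 9.7]
tcp_rot: [-1.571, 0.009, -0.055]
ft_force: [-17.5, 0.1, 13.2]
opening: 0.417
```

Call:
drive_tool(steps=[{"slide": [-0.008,0,0],"dr": [0,0,0],"fingers": 0.04},{"slide": [-0.02,0,0],"dr": [0,0,0],"fingers": 0.04},{"slide": [-0.03,-0.03,0],"dr": [0,0,0],"fingers": 0.04},{"slide": [-0.035,-0.065,0],"dr": [0,0,0],"fingers": 0.04},{"slide": [-0.04,-0.105,0],"dr": [0,0,0],"fingers": 0.04}])

```text
t: 16.75
eef_pos: [552.1, 98.8, 114.8]
tcp_rot: [-1.571, 0.002, -0.056]
ft_force: [0.4, 0.3, -0.3]
opening: 0.421
```

Call:
drive_tool(steps=[{"slide": [-0.01,-0.03,-0.02],"dr": [0,0,0],"fingers": 0.04},{"slide": [-0.02,-0.06,-0.04],"dr": [0,0,0],"fingers": 0.04},{"slide": [-0.03,-0.08,-0.07],"dr": [0,0,0],"fingers": 0.04},{"slide": [-0.04,-0.09,-0.105],"dr": [0,0,0],"fingers": 0.04},{"slide": [-0.05,-0.09,-0.14],"dr": [0,0,0],"fingers": 0.04}])

```text
t: 17.17
eef_pos: [495.7, -39.2, 207.3]
tcp_rot: [-1.572, -0.005, -0.055]
ft_force: [1.0, -1.1, 0.2]
opening: 0.421
```

Call:
drive_tool(steps=[{"slide": [0,0,-0.038],"dr": [0,0,0],"fingers": 0.04},{"slide": [0,0,-0.076],"dr": [0,0,0],"fingers": 0.04},{"slide": [0,0,-0.114],"dr": [0,0,0],"fingers": 0.04},{"slide": [0,0,-0.15],"dr": [0,0,0],"fingers": 0.04},{"slide": [0,0,-0.15],"dr": [0,0,0],"fingers": 0.04}])

```text
t: 17.58
eef_pos: [487.0, -193.1, 204.8]
tcp_rot: [-1.572, -0.002, -0.06]
ft_force: [-0.4, 0.5, 0.1]
opening: 0.422
```

Run:
```python
from h import *
im=optics.read_camera("scene"); cv2.imwrite("pics/s12.png",cv2.resize(im[180:275,300:460,::-1],None,fx=5,fy=5,interpolation=cv2.INTER_CUBIC))
im=optics.read_camera("top"); cv2.imwrite("pics/t12f.png",im[:,:,::-1]); cv2.imwrite("pics/t12.png",cv2.resize(im[145:205,265:335,::-1],None,fx=10,fy=10,interpolation=cv2.INTER_CUBIC))
print(env.state()["t"],env.state()["eef_pos"],env.state()["ft_force"])
```

```text
17.6833 [ 486.82894466 -188.97011001  204.48534964] [ 0.43536793  0.35658081 -0.11768188]
```

View pics/s12.png

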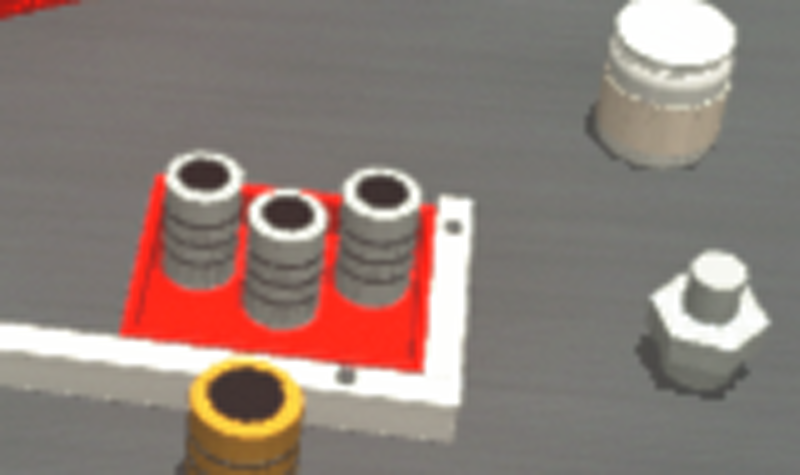

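View pics/t12.png

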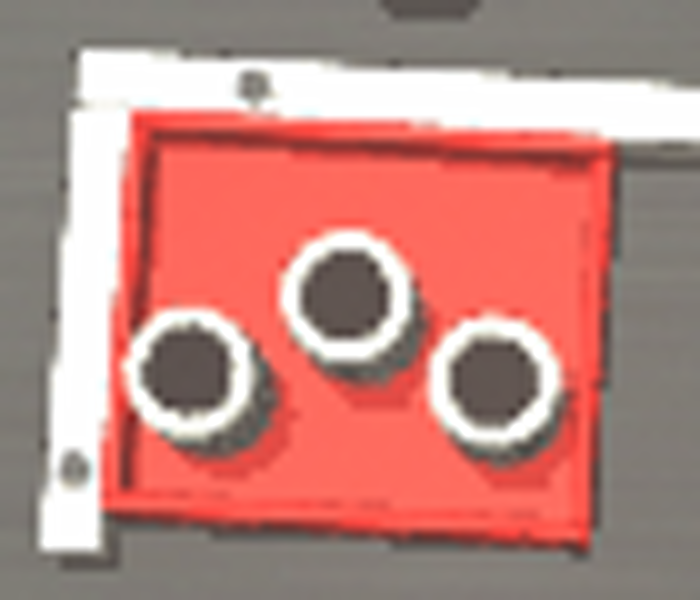

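View pics/t12f.png

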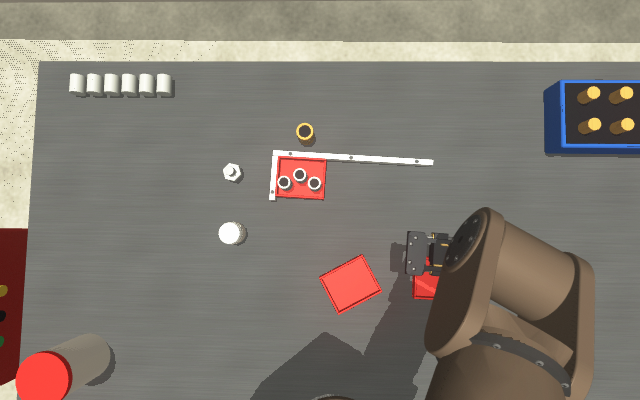

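The tray is flush on both bars, with no bench or yellow outline showing between them. The ferrules are standing, and the bystanders are at their original pixels: (305,131), (232,172) and (231,233). I'll do one numeric check, then hand in.

Call:
drive_tool(steps=[{"slide": [0,0,0],"dr": [0,0,0],"fingers": 0.04},{"slide": [0,0,0],"dr": [0,0,0],"fingers": 0.04}])

```text
t: 17.85
eef_pos: [487.2, -186.9, 204.7]
tcp_rot: [-1.571, -0.0, -0.055]
ft_force: [-0.7, 0.0, 0.2]
opening: 0.423
```

Run:
```python
from m import *
f=lambda x,y,z:ray("top",((x+.5)/10-.5+265,(y+.5)/10-.5+145),z)
print("tray",rect([f(*p,25) for p in[(135,112),(612,145),(588,548),(103,508)]]))
a=f(130,108,22);b=f(700,143,22);c=f(103,550,22);print("long yaw",-np.arctan2(*(a-b)),"short yaw",np.arctan2(*(a-c)[::-1]),"corner",a)
print(env.state()["t"],np.abs(env.state()["qvel"]).max())
print(env.job_done())
```

```text
tray (array([648.92964889,  96.67364419]), np.float64(-0.04914582211838318), np.float64(-0.06312121220478355), np.float64(98.53581358195784), np.float64(118.37087535551746))
long yaw -0.05092280416667488 short yaw -0.03627511810940428 corner [703.15272993 154.72864076]
17.85 0.00613194903746357
the job is handed in; nothing more can be done
None
```

The tray is home in the inside corner of the stop, and I handed the job in at 17.85 s of the 48 s allowed.

**What I did:** I pushed the loaded red tray, the one farthest from the base, along +y with the open fingers. Then I pushed it +x onto the long bar and +y onto the short bar, and finished with a second +x press. The readings at the ends of the moves reached about 20 N when it seated.

**Last checks:**
- **Fit:** the last pictures show no gap on either bar and the yellow outline fully covered.
- **Position:** the tray centre measured (649, 97) against (650, 97) expected. Its yaw read −0.05 to −0.06 rad from its sides.
- **Stop angle:** the long bar read −0.051 rad and the short bar −0.036 rad. The short bar is only 110 mm long, so its reading is the less certain one. I put the disagreement down to pixel error.
- **Other things:** the three ferrules are standing in the tray, the bystanders are at their original pixels, and the arm is clear and still at z ≈ 205 mm.

One move call was refused because a field was missing. Nothing moved, and I sent it again.

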